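# Load the pebble dispenser and hold its gate open at the mark

## Robot

A 6-joint arm with a two-finger parallel gripper is mounted at the origin on the work surface. World frame = base frame: x ahead of the robot, y to its left, z up, the work surface at z = 0. Lengths are in m, angles in rad, forces in N, time in s.
With the tool pointing down it reaches from about 0.225 to 0.875 m from the base axis. Payload 3.4 kg.
Tool frame: the origin (TCP) lies between the finger pads; the fingertips stand 17 mm ahead of it and the grasp point (between the pads) lies 2 mm behind it (robot.tip_reach is the distance from the TCP to the fingertips, in m); z points along the fingers, y is the line along which they close (so a half turn about z gives the same grasp; the last joint's range is limited). The gripper opens to 85 mm and grips with 20 to 120 N. Pads are 22 mm wide; open, the fingers measure 114 mm over their backs; the gripper's body (76 mm by 85 mm) begins 54 mm behind the grasp point. The pads swing forward as they close: fully open they stand 13 mm farther back than shut.
Start: joints at [1.175, 0.276, 1.505, -0, 1.361, -0.121], TCP at [0.156, 0.553, 0.248] pointing down, gripper open.
Joint ranges: [-2.89, 2.89], [-0.75, 2.08], [0.22, 2.7], [-1.18, 4.32], [0.11, 2.71], [-2.7, 2.7]. Speed limits (rad/s): [2.57, 2.57, 3.14, 3.14, 3.14, 3.14].

## Interface

Orientations are given as a rotation vector (axis times angle).
In Python, from plant import robot, cams, job gives the robot as it stands. The module is installed in compiled form; this text tells all that it offers.
- The arm moves only by the tool arm_command, never from a script. Its argument "rows" is a list of rows, each a list of 4 numbers: the shift along the tool's x, y, z in m, then the turn about the tool's z in rad. In form: [[dx, dy, dz, twist], ...]. A call has exactly 8 rows; each row is the pose to reach, as a shift and turn from the pose commanded when the call began, along the tool's axes at that moment; what a row does not reach only later rows make up. A row lasts 1/8 s, in which the tool goes at most 62.5 mm and 10.7 degrees, less where a joint would pass 70% of its speed; a pose out of reach is approached as far as the arm can. A call with a gripper value outside its range is refused whole. "fingers" is the opening, from 0 (shut) to 1 (fully open), set as the call begins (left out, the last holds). The fingers move at their own pace and stop on an object; "newtons" is the grip in N (left out, the last holds). Time passes only in rows, so rows that repeat a pose let the fingers close, or fill a call up. It gives the time, the measured TCP pose, the force, the opening and the grip force at its end, in the units of the state.
- robot.state(): the state, without advancing time (a new reading comes with each control period).
- cams.camera(name): name is "side" or "top"; returns a dict with "color" (480x640x3 uint8, red, green, blue), "fx", "fy", "cx", "cy" (pixels), "rvec" (rotation vector, rad) and "tvec" (3), from world to camera coordinates, as OpenCV has them. Camera axes: x right, y down, z forward; pixel columns grow to the right and rows downward; lengths in m; the calibration is good to about 2 mm. A picture is of the moment at which its call begins. There is no depth.
- job.sign_off(): hands the job in; it is judged then, once.
The state is a dict: "t": time; "joint_pos": joint angles; "qd": joint speeds; "joint_torque": joint torques, N m; "ee_pos": TCP position; "ee_rot": TCP orientation; "ft_force": force on the tool from outside, world axes, zero at the start; "moment": the same for the moment, N m; "finger_gap": opening from 0.0 (shut) to 1.0 (fully open); "grip_force": force on a finger pad.
Only numpy, scipy, OpenCV 4.12 (cv2) and the standard library are available. Lean on these libraries where they do the work, as an engineer would, in place of code of your own. Each camera call takes 0.05 s, during which the arm holds its last target. There are 200 camera calls.

## Task

With the dispenser's gate still shut, pour all six pebbles from the white handled bowl into the blue funnel, then stand the bowl upright back on the bench and let go of it. Then pull the green gate handle out until its pointer lines up with the orange marker, so that the pebbles drop into the glass jar, and finish with the gripper still holding the handle there: the gate springs shut if released. Do not shift the marker or disturb the bottle, vials and jar standing about.

Things in the scene. Friction and masses are not known exactly. Their poses are not given: they have to be found in the camera images.
- station: Pebble dispenser fixed to the bench: blue base plate 200 x 150 mm, blue funnel above, open glass jar below. Origin: on the bench, on the common upright axis of funnel and jar; z up; -x is the way the gate pulls out (roughly towards the robot); +y is the side of the rail with the marker. Rails (tops 88 mm above bench, 43 mm to each side) run 255 mm out to -x; two posts behind, 78 mm to +x, 145 mm high.
- funnel_mouth (a point): Centre of the funnel's round mouth, level with its rim, 152 mm above the bench. Mouth 124 mm dia outside, 118 inside; steep inner walls lead down to an outlet 60 mm dia, 85 mm above the bench, which the gate closes from below.
- jar_in (a point): Centre of the inner floor of the open glass jar under the funnel, 14 mm above the bench. Jar 86 mm dia outside, 80 inside, rim 64 mm above the bench; it is fixed to the base plate.
- gate: Sliding gate: plate with an upright green handle tab at its outer end (12 mm along x, 24 along y, 55 tall: 83 to 138 mm above bench) and a green pointer 4 mm thick at the tab's foot on the +y side. Origin: foot of the tab, in line with the pointer; axes as the station's. Shut: 135 mm from the station's axis. Slides along station -x, at most 105 mm. Spring draws it shut: 2.5 N when shut, 0.6 N more per cm.
- marker: Orange clip, 6 mm along the rail, 16 wide, 8 high (top 96 mm above the bench), on the +y rail beside the gate, 66 to 94 mm outward of the shut gate's pointer. Origin: centre of its underside; axes as the station's. The pointer is at the mark when the origins of gate and marker are level along the station's x (outlet fully open at any marker setting). Stiff; not to be shifted.
- bowl: White porcelain lab bowl with a straight wooden side handle, on the bench left or right of the dispenser, six pebbles in it. Foot 60 mm dia, mouth 100 dia outside, 50 high, wall 4, flared about 20 degrees; some 100 to 170 g. Origin: centre of the foot's underside; z up the bowl's axis; the handle points along its -x, roughly to the robot. Tipped 80 to 90 degrees sideways about the handle it empties.
- bowl_handle (a point): Middle of the bowl's handle, 88 mm from the bowl's axis along the bowl's -x, 42 mm above its foot. The handle is a level bar 14 mm wide, 18 mm high, free from about 50 to 130 mm from the bowl's axis.
- pebble0: One of six brown river pebbles, 22 x 17 x 17 mm, 11 g; origin at its centre. Starts in the bowl.
- pebble1: One of six brown river pebbles, 22 x 17 x 17 mm, 11 g; origin at its centre. Starts in the bowl.
- pebble2: One of six brown river pebbles, 22 x 17 x 17 mm, 11 g; origin at its centre. Starts in the bowl.
- pebble3: One of six brown river pebbles, 22 x 17 x 17 mm, 11 g; origin at its centre. Starts in the bowl.
- pebble4: One of six brown river pebbles, 22 x 17 x 17 mm, 11 g; origin at its centre. Starts in the bowl.
- pebble5: One of six brown river pebbles, 22 x 17 x 17 mm, 11 g; origin at its centre. Starts in the bowl.
- wash_bottle: Bystander: green wash bottle with a red cap, 60 mm dia x 150 mm high, standing loose on the bench; leave it alone. Origin: centre of its underside.
- vial_a: Bystander: amber vial with white cap, 28 mm dia x 85 mm high, standing loose on the bench; leave it alone. Origin: centre of its underside.
- vial_b: Bystander: amber vial with white cap, 28 mm dia x 85 mm high, standing loose on the bench; leave it alone. Origin: centre of its underside.
- sample_jar: Bystander: green glass jar with brass lid, 76 mm dia x 110 mm high, standing loose on the bench; leave it alone. Origin: centre of its underside.
Things that resemble listed ones, but are neither listed nor needed, are in the scene too. There is more than one size of the bowl; the one meant has the size given above.

How it is judged:
On the way, in this order (a step that is already met when the one before it is completed fails the run):
1. all six pebbles lie in the funnel and the gate is shut (within 6 mm) (height (world z) of pebble0 between 0.086 and 0.152 m and horizontal distance between each of pebble0, pebble1, pebble2, pebble3, pebble4, pebble5 and station below 0.058 m and height (world z) of pebble1 between 0.086 and 0.152 m and height (world z) of pebble2 between 0.086 and 0.152 m and height (world z) of pebble3 between 0.086 and 0.152 m and height (world z) of pebble4 between 0.086 and 0.152 m and height (world z) of pebble5 between 0.086 and 0.152 m and x of gate in the frame of station above -0.141 m), for 0.2 s.
2. the bowl stands upright on the bench, released, with the pebbles still in the funnel and the gate shut (within 6 mm) (all of step 1 and height (world z) of bowl below 0.004 m and angle between bowl's own z axis and vertical below 0.1 rad and contact force between bowl and the fingers below 0.1 N and linear speed of bowl below 0.03 m/s), for 0.2 s.
At the end, for the whole second after the job is handed in: The fingers hold the gate (over 1.5 N) with its pointer within 6 mm of the marker along the rail, all six pebbles lie at rest in the glass jar, and the bowl stands upright (within 0.1 rad) on the bench, let go (x of gate in the frame of marker between -0.006 and 0.006 m and contact force between the fingers and gate above 1.5 N and height (world z) of pebble0 between 0.015 and 0.066 m and horizontal distance between each of pebble0, pebble1, pebble2, pebble3, pebble4, pebble5 and station below 0.041 m and linear speed of each of pebble0, pebble1, pebble2, pebble3, pebble4, pebble5 below 0.05 m/s and height (world z) of pebble1 between 0.015 and 0.066 m and height (world z) of pebble2 between 0.015 and 0.066 m and height (world z) of pebble3 between 0.015 and 0.066 m and height (world z) of pebble4 between 0.015 and 0.066 m and height (world z) of pebble5 between 0.015 and 0.066 m and height (world z) of bowl below 0.004 m and angle between bowl's own z axis and vertical below 0.1 rad and contact force between bowl and the fingers below 0.1 N and linear speed of bowl below 0.03 m/s); the arm keeps its last pose, push and grip.
It fails at once if the wash bottle is shifted by more than 3 cm or tipped (distance of wash_bottle from where it was at the start of the episode above 0.03 m or angle between wash_bottle's own z axis and vertical above 0.5 rad).
It fails at once if the vial a is shifted by more than 3 cm or tipped (distance of vial_a from where it was at the start of the episode above 0.03 m or angle between vial_a's own z axis and vertical above 0.5 rad).
It fails at once if the vial b is shifted by more than 3 cm or tipped (distance of vial_b from where it was at the start of the episode above 0.03 m or angle between vial_b's own z axis and vertical above 0.5 rad).
It fails at once if the sample jar is shifted by more than 3 cm or tipped (distance of sample_jar from where it was at the start of the episode above 0.03 m or angle between sample_jar's own z axis and vertical above 0.5 rad).
It fails at once if the marker is shifted by more than 4 mm (distance of marker from where it was at the start of the episode above 0.004 m).
It also fails if it takes over 64 s, if anything falls off the work surface, if the arm or the gripper's body presses on something with over 40 N, if the wrist force passes 120 N, or if a joint passes its speed limit or range.

## Working session

There is one attempt and no reset: what is moved stays moved. The work goes in short steps, Python scripts to look and compute and a tool call to move; the robot and the scene stay as the last step left them, time stands still between calls to the robot, and variables do not carry over. Pictures are saved under pics/ and viewed, at most 10 in all, crops included, and the job is handed in when it is done.

Besides the shell and the picture viewer there is one more tool, called after "Call:" as name(argument=value, ...), one argument or row to a line, values as JSON. arm_command: Moves the arm, as the interface text tells. Its arguments: {"type":"object","properties":{"rows":{"type":"array"},"fingers":{"type":"number"},"newtons":{"type":"number"}},"required":["rows"]}

```bash
mkdir -p pics; cat > h.py <<'E'
import numpy as np, cv2
from plant import robot, cams, job
def shot(n,f=None):
    c=cams.camera(n)
    if f: cv2.imwrite(f,c["color"][:,:,::-1])
    return c
def ray(c,u,v):
    R=cv2.Rodrigues(np.array(c["rvec"],float))[0];t=np.array(c["tvec"],float).ravel()
    d=R.T@np.array([(u-c["cx"])/c["fx"],(v-c["cy"])/c["fy"],1]);return -R.T@t,d
def onz(c,u,v,z):
    o,d=ray(c,u,v);return o+d*(z-o[2])/d[2]
def proj(c,p):
    return cv2.projectPoints(np.array(p,float).reshape(-1,3),np.array(c["rvec"],float),np.array(c["tvec"],float),np.array([[c["fx"],0,c["cx"]],[0,c["fy"],c["cy"]],[0,0,1.]]),None)[0].reshape(-1,2)
E
python3 - <<'E'
from h import *
for n in("top","side"):
    c=shot(n,f"pics/{n}0.png");print(n,c["fx"],c["cx"],c["cy"],c["rvec"],c["tvec"],ray(c,0,0)[0])
print(robot.state())
E
```

```text
top 547.1570639793251 316.9856361561312 236.28910002357475 [ 2.13240607 -2.14482153  0.21915175] [0.00153406 0.5609468  1.1448365 ] [0.34768001 0.0285138  1.22622178]
side 541.4671149419054 321.33696929695594 234.3932564972885 [ 0.58127371 -2.73483971  1.07585088] [0.48204528 0.22243414 1.02900458] [0.22846772 0.6884241  0.9025352 ]
{'t': 0.1, 'joint_pos': array([ 1.17500526e+00,  2.76539382e-01,  1.50604549e+00, -1.85607766e-05,
        1.36069812e+00, -1.21027792e-01]), 'qd': array([-2.02273337e-03, -6.03852316e-04, -4.12999534e-03, -2.14255759e-04,
       -1.05669045e-05, -1.32109681e-03]), 'joint_torque': array([ 2.10058373e-03, -4.17704058e+01, -2.46406764e+01, -1.14074899e-04,
        5.86776267e-03,  2.63137019e-05]), 'ee_pos': array([0.15585617, 0.55299552, 0.24750632]), 'ee_rot': array([-4.30177844e-01, -3.11158178e+00,  2.57395570e-03]), 'ft_force': array([-0.10853451, -0.31164632,  0.3821472 ]), 'moment': array([-0.0020541 ,  0.00573575,  0.0382303 ]), 'grip_force': 0.0, 'finger_gap': 0.9987666712125184}
```

View pics/top0.png

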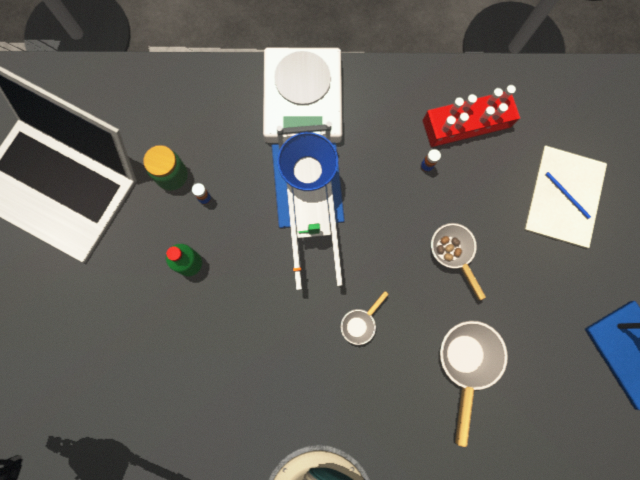

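View pics/side0.png

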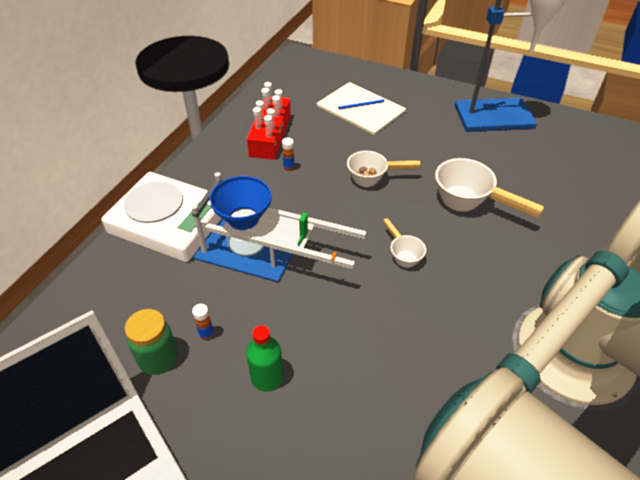

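Top view: funnel mouth near (308,162), green tab (311,229), orange marker (297,269). The right-sized bowl is at (453,247), with its handle running to (481,297). The side view shows the same layout, with the bowl at (367,168).

```bash
cat > m.py <<'E'
from h import *
def mask(c,lo,hi,box):
    hsv=cv2.cvtColor(c["color"],cv2.COLOR_RGB2HSV);m=cv2.inRange(hsv,lo,hi);o=np.zeros_like(m);a,b,d,e=box;o[b:e,a:d]=m[b:e,a:d];return o
def big(m):
    return max(cv2.findContours(m,cv2.RETR_EXTERNAL,cv2.CHAIN_APPROX_NONE)[0],key=cv2.contourArea)
def rim(c,cnt,z):  # circle on plane z
    h=cv2.convexHull(cnt).reshape(-1,2);P=np.array([onz(c,u,v,z)[:2] for u,v in h])
    A=np.c_[2*P,np.ones(len(P))];s=np.linalg.lstsq(A,(P**2).sum(1),rcond=None)[0];r=np.sqrt(s[2]+s[:2]@s[:2]);return s[:2],r,np.abs(np.hypot(*(P-s[:2]).T)-r).max()
E
python3 - <<'E'
from m import *
c=shot("top");s=shot("side")
b=mask(c,(105,120,40),(130,255,255),(265,125,350,193));print("funnel",rim(c,big(b),.152))
g=mask(c,(50,120,50),(75,255,255),(295,215,325,240));p=np.argwhere(g)[:,::-1];print("green",p.min(0),p.max(0),p.mean(0))
for r in range(p[:,1].min(),p[:,1].max()+1): q=p[p[:,1]==r,0];print(r,q.min(),q.max())
o=mask(c,(3,150,100),(20,255,255),(285,255,305,280));q=np.argwhere(o)[:,::-1];print("or",q.min(0),q.max(0),q.mean(0),onz(c,*q.mean(0),.096))
os_=mask(s,(3,150,100),(20,255,255),(320,245,345,270));q=np.argwhere(os_)[:,::-1];print("or side",q.mean(0),onz(s,*q.mean(0),.094))
gs=mask(s,(50,120,50),(75,255,255),(290,200,320,250));q=np.argwhere(gs)[:,::-1];print("green side",q.min(0),q.max(0));t=q[q[:,1]<=q[:,1].min()+2].mean(0);print(t,onz(s,*t,.138))
w=mask(c,(0,0,120),(180,70,255),(425,215,485,275));print("bowl",rim(c,big(w),.05))
h=mask(c,(12,90,90),(28,255,255),(440,255,500,310));k=big(h);r=cv2.minAreaRect(k);print("handle",r)
bx=cv2.boxPoints(r);print([onz(c,*x,.051).round(4) for x in bx],onz(c,*r[0],.047))
# rails
for col in ((293,303,240,290),(330,345,240,290)):
    wr=mask(c,(0,0,150),(180,60,255),(col[0]-6,col[2],col[1]+6,col[3]));k=big(wr);print("rail",cv2.minAreaRect(k),[onz(c,*x,.088).round(4)[:2] for x in cv2.boxPoints(cv2.minAreaRect(k))])
E
```

```text
funnel (array([0.68415936, 0.02339064]), np.float64(0.07896363001695329), np.float64(0.007382842401369452))
green [300 224] [318 232] [312.11940299 227.35820896]
224 312 318
225 309 318
226 309 318
227 309 318
228 309 318
229 309 317
230 311 311
231 303 308
232 300 303
or [293 268] [300 270] [296.34782609 268.95652174] [0.48393276 0.04284698 0.096     ]
or side [333.51724138 255.4137931 ] [0.4830753  0.04172228 0.094     ]
green side [298 212] [307 244]
[304.16666667 213.41666667] [ 0.56591141 -0.00084616  0.138     ]
bowl (array([ 0.54062607, -0.30092268]), np.float64(0.05085832412671991), np.float64(0.000994193584960272))
handle ((473.06610107421875, 281.5189208984375), (39.4342041015625, 7.7702860832214355), 60.945396423339844)
[array([ 0.4937, -0.3127,  0.051 ]), array([ 0.5019, -0.328 ,  0.051 ]), array([ 0.4268, -0.3654,  0.051 ]), array([ 0.4188, -0.3501,  0.051 ])] [ 0.46043916 -0.34038999  0.047     ]
rail ((295.2213134765625, 253.43446350097656), (27.341794967651367, 5.432144641876221), 84.80557250976562) [array([0.5462, 0.0536]), array([0.5472, 0.0422]), array([0.4894, 0.0371]), array([0.4884, 0.0484])]
rail ((336.8589172363281, 262.4095764160156), (45.59022521972656, 5.391266345977783), 83.9909896850586) [array([ 0.546, -0.032]), array([ 0.5472, -0.0434]), array([ 0.4512, -0.0519]), array([ 0.4501, -0.0407])]
```

Call:
arm_command(
  rows=[
    [-0.0322, -0.0495, 0, 0.15],
    [-0.0645, -0.099, 0, 0.3],
    [-0.0967, -0.1485, 0, 0.45],
    [-0.129, -0.198, 0, 0.6],
    [-0.161, -0.2475, 0, 0.75],
    [-0.1935, -0.297, 0, 0.9],
    [-0.2255, -0.3465, 0, 1.05],
    [-0.258, -0.396, 0, 1.2],
  ],
  fingers=1,
  newtons=60,
)

```text
t: 1.2
ee_pos: [0.297, 0.1006, 0.2485]
ee_rot: [2.117, 2.32, 0.002]
ft_force: [1.1, 0.2, 0.1]
finger_gap: 0.998
grip_force: 0.0
```

```bash
cat >> h.py <<'E'
def rel(p,heading=None):
    """delta in tool axes from measured pose to world p; twist so tool y is perpendicular to heading(deg)"""
    s=robot.state();R=cv2.Rodrigues(np.array(s["ee_rot"],float))[0];d=R.T@(np.array(p)-s["ee_pos"])
    tw=None
    if heading is not None:
        yaw=np.arctan2(R[1,1],R[0,1]);want=np.radians(heading+90);tw=[-(np.angle(np.exp(1j*(want+k*np.pi-yaw)))) for k in(0,1)]
    print("ee",s["ee_pos"].round(4),"R",R.round(3).tolist(),"rel",d.round(4),"twist",np.round(tw,3) if tw else None,"q",s["joint_pos"].round(2),"gap",s["finger_gap"].round(3),"t",s["t"])
E
python3 - <<'E'
from m import *
rel([.4384,-.3514,.14],26.3)
c=shot("top");s=shot("side")
b=big(mask(c,(105,120,40),(130,255,255),(265,125,350,193)));b=b[b[:,0,1]<148];print("funnel top",rim(c,b,.152))
b=big(mask(s,(105,120,40),(130,255,255),(200,170,280,215)));b=b[b[:,0,1]<205];print("funnel side",rim(s,b,.152))
print("tab",onz(c,313.5,226.8,.138),"pointer row",onz(c,301.5,232,.085),onz(c,308,230.5,.085))
E
```

```text
Traceback (most recent call last):
  File "h.py", line 20, in rel
    print("ee",s["ee_pos"].round(4),"R",R.round(3).tolist(),"rel",d.round(4),"twist",np.round(tw,3) if tw else None,"q",s["joint_pos"].round(2),"gap",s["finger_gap"].round(3),"t",s["t"])
                                                                                                                                                      ^^^^^^^^^^^^^^^^^^^^^
AttributeError: 'float' object has no attribute 'round'
```

```bash
sed -i 's/s\["finger_gap"\].round(3)/s["finger_gap"]/' h.py
python3 - <<'E'
from m import *
rel([.4384,-.3514,.14],26.3)
c=shot("top");s=shot("side")
b=big(mask(c,(105,120,40),(130,255,255),(265,125,350,193)));b=b[b[:,0,1]<148];print("funnel top",rim(c,b,.152))
b=big(mask(s,(105,120,40),(130,255,255),(200,170,280,215)));b=b[b[:,0,1]<205];print("funnel side",rim(s,b,.152))
print("tab",onz(c,313.5,226.8,.138),"pointer row",onz(c,301.5,232,.085),onz(c,308,230.5,.085))
E
```

```text
ee [0.297  0.1006 0.2485] R [[-0.092, 0.996, 0.002], [0.996, 0.092, 0.0], [0.0, 0.002, -1.0]] rel [-0.4631  0.0992  0.1086] twist [-1.938  1.204] q [ 0.1  -0.14  1.96  0.    1.31  0.01] gap 0.9982939421639376 t 1.2
funnel top (array([0.67953102, 0.02673748]), np.float64(0.08337466864720075), np.float64(0.0021632959418962094))
funnel side (array([0.6993506 , 0.01926923]), np.float64(0.06235789714186456), np.float64(0.0019517164265132614))
tab [0.564654   0.00744319 0.138     ] pointer row [0.56405183 0.03196149 0.085     ] [0.56724719 0.01815368 0.085     ]
```

Call:
arm_command(
  rows=[
    [-0.058, 0.0124, 0.01, 0.15],
    [-0.116, 0.0248, 0.02, 0.3],
    [-0.174, 0.037, 0.03, 0.45],
    [-0.232, 0.05, 0.04, 0.6],
    [-0.29, 0.062, 0.05, 0.75],
    [-0.348, 0.0745, 0.065, 0.9],
    [-0.406, 0.087, 0.085, 1.05],
    [-0.463, 0.099, 0.108, 1.204],
  ],
)

```text
t: 2.3
ee_pos: [0.4413, -0.3499, 0.1397]
ee_rot: [3.059, 0.715, 0.002]
ft_force: [-0.1, -0.0, 0.6]
finger_gap: 1.002
grip_force: 0.0
```

```bash
python3 - <<'E'
from m import *
rel([.4384,-.3514,.04],26.3)
E
```

```text
ee [ 0.4413 -0.3499  0.1397] R [[0.896, 0.443, 0.001], [0.443, -0.896, 0.0], [0.001, 0.0, -1.0]] rel [-0.0034  0.0001  0.0997] twist [-3.142  0.   ] q [-0.79  0.34  1.7   0.    1.1   0.32] gap 1.0015324206857223 t 2.3
```

Call:
arm_command(
  rows=[
    [0, 0, 0.03, 0],
    [0, 0, 0.06, 0],
    [0, 0, 0.085, 0],
    [0, 0, 0.099, 0],
    [0, 0, 0.1, 0],
    [0, 0, 0.1, 0],
    [0, 0, 0.1, 0],
    [0, 0, 0.1, 0],
  ],
)

```text
t: 3.3
ee_pos: [0.4401, -0.3492, 0.0412]
ee_rot: [3.057, 0.72, 0.001]
ft_force: [0.1, 0.3, -0.3]
finger_gap: 0.999
grip_force: 0.0
```

Call:
arm_command(
  rows=[
    [0, 0, 0, 0],
    [0, 0, 0, 0],
    [0, 0, 0, 0],
    [0, 0, 0, 0],
    [0, 0, 0, 0],
    [0, 0, -0.003, 0],
    [0, 0, -0.008, 0],
    [0, 0, -0.015, 0],
  ],
  fingers=0,
  newtons=20,
)

```text
t: 4.3
ee_pos: [0.4395, -0.3487, 0.0555]
ee_rot: [-3.057, -0.721, 0.001]
ft_force: [-1.2, -0.2, -2.0]
finger_gap: 0.164
grip_force: 24.3
```

```bash
python3 - <<'E'
from m import *
rel([.4384,-.3514,.04],26.3)
c=shot("side");print(robot.state()["moment"],robot.state()["ft_force"])
cv2.imwrite("pics/s1.png",cv2.resize(c["color"][110:260,320:520,::-1],None,fx=4,fy=4))
E
```

```text
ee [ 0.4395 -0.3487  0.0555] R [[0.895, 0.447, -0.001], [0.447, -0.895, 0.001], [-0.0, -0.001, -1.0]] rel [-0.0022  0.002   0.0155] twist [-3.138  0.004] q [-0.79  0.43  1.8  -0.    0.91  0.31] gap 0.16436106168240183 t 4.3
[-0.16856014  0.17206843  0.01554084] [ 0.06056781 -0.05648888 -2.2048262 ]
```

View pics/s1.png

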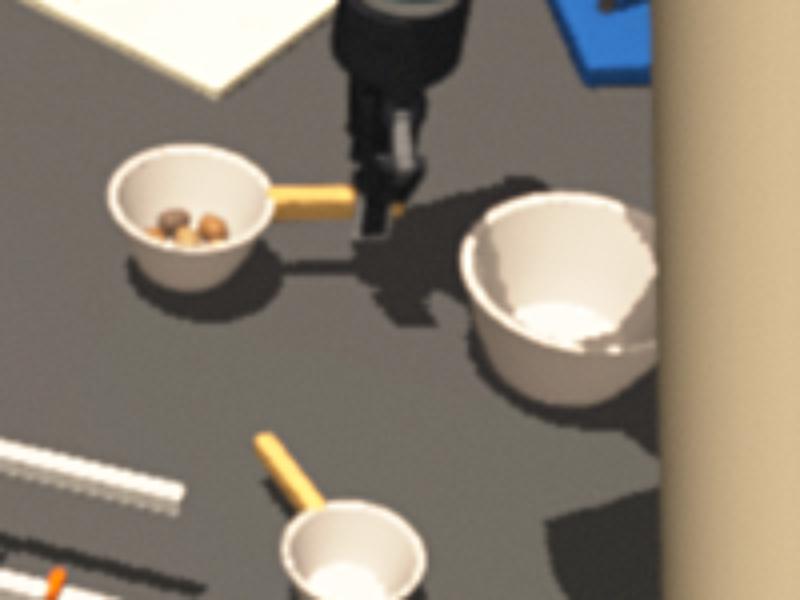

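The bowl (around (190,210)) is clear of the bench and level in the 20 N grip, with the pebbles inside. I'll try a softer hold through the opening so the handle pivots in the pads.

Call:
arm_command(
  rows=[
    [0, 0, 0, 0],
    [0, 0, 0, 0],
    [0, 0, 0, 0],
    [0, 0, 0, 0],
    [0, 0, 0, 0],
    [0, 0, 0, 0],
    [0, 0, 0, 0],
    [0, 0, 0, 0],
  ],
  fingers=0.16,
  newtons=20,
)

```text
t: 5.35
ee_pos: [0.4398, -0.3488, 0.0553]
ee_rot: [-3.058, -0.721, -0.0]
ft_force: [-0.3, -0.4, -2.2]
finger_gap: 0.161
grip_force: 16.1
```

```bash
python3 - <<'E'
from m import *
s=robot.state();print(s["moment"],s["ft_force"],s["grip_force"],s["finger_gap"],s["ee_pos"])
c=shot("side");w=mask(c,(0,0,100),(180,90,255),(335,135,392,190));print(cv2.fitEllipse(big(w)),cv2.boundingRect(big(w)))
E
```

```text
[-0.06479375  0.15188085  0.01532581] [-0.34982494 -0.38496521 -2.18890357] 16.063078343868256 0.1612732483021047 [ 0.43978139 -0.34880958  0.05533514]
((360.80859375, 158.81201171875), (55.84520721435547, 66.02439880371094), 61.31727981567383) (335, 135, 57, 55)
```

Call:
arm_command(
  rows=[
    [0, 0, 0, 0],
    [0, 0, 0, 0],
    [0, 0, 0, 0],
    [0, 0, 0, 0],
    [0, 0, 0, 0],
    [0, 0, 0, 0],
    [0, 0, 0, 0],
    [0, 0, 0, 0],
  ],
  fingers=0.166,
  newtons=20,
)

```text
t: 6.4
ee_pos: [0.4398, -0.3489, 0.0554]
ee_rot: [3.058, 0.72, 0.0]
ft_force: [-0.3, -1.6, 0.1]
finger_gap: 0.166
grip_force: 0.1
```

```bash
python3 - <<'E'
from m import *
s=robot.state();print(s["moment"],s["ft_force"],s["grip_force"],s["finger_gap"],s["ee_pos"])
E
```

```text
[-0.05265643 -0.01331883 -0.03144536] [-0.27103686 -1.58241921  0.0920402 ] 0.10778201278299093 0.16611358176728389 [ 0.43982079 -0.34890623  0.05536866]
```

Call:
arm_command(
  rows=[
    [0, 0, 0.008, 0],
    [0, 0, 0.015, 0],
    [0, 0, 0.015, 0],
    [0, 0, 0.015, 0],
    [0, 0, 0.015, 0],
    [0, 0, 0.015, 0],
    [0, 0, 0.015, 0],
    [0, 0, 0.015, 0],
  ],
  newtons=20,
)

```text
t: 7.4
ee_pos: [0.4398, -0.3489, 0.0405]
ee_rot: [3.058, 0.72, 0.0]
ft_force: [0.2, 0.5, 0.4]
finger_gap: 0.171
grip_force: 0.1
```

Call:
arm_command(
  rows=[
    [0, 0, 0, 0],
    [0, 0, 0, 0],
    [0, 0, 0, 0],
    [0.001, 0, -0.005, 0],
    [0.003, 0, -0.01, 0],
    [0.005, 0, -0.015, 0],
    [0.007, 0, -0.02, 0],
    [0.0095, 0, -0.025, 0],
  ],
  fingers=0.163,
)

```text
t: 8.4
ee_pos: [0.4485, -0.3445, 0.0657]
ee_rot: [3.058, 0.72, 0.0]
ft_force: [0.4, 0.5, -0.6]
finger_gap: 0.167
grip_force: 2.0
```

```bash
python3 - <<'E'
from m import *
s=robot.state();print(s["moment"],s["ft_force"],s["grip_force"],s["finger_gap"],s["ee_pos"])
c=shot("side")
cv2.imwrite("pics/s2.png",cv2.resize(c["color"][110:220,330:460,::-1],None,fx=5,fy=5))
E
```

```text
[ 0.06473228 -0.05363799 -0.01836763] [ 0.43413606  0.52765976 -0.64357358] 2.0488471537828445 0.1667729762041847 [ 0.44848837 -0.34450787  0.06574716]
```

View pics/s2.png

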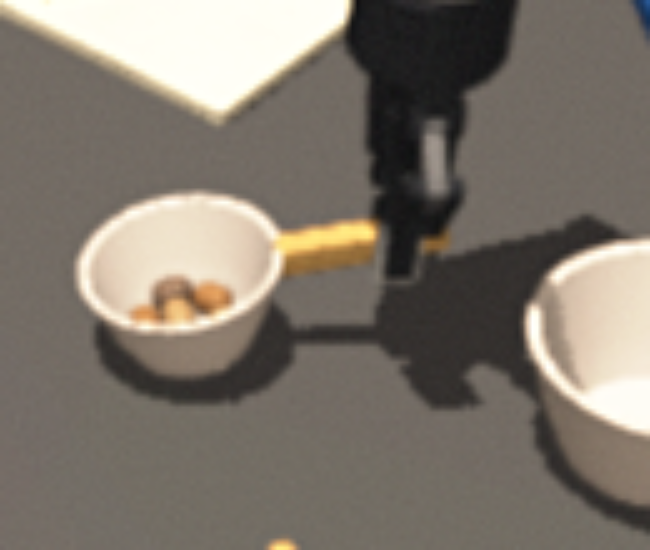

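The bowl pivots on its far foot edge while the handle (from (280,255) to (440,240)) rises in the pads. I'll carry on along the arc to about 35°.

Call:
arm_command(
  rows=[
    [0.003, 0, -0.007, 0],
    [0.008, 0, -0.014, 0],
    [0.013, 0, -0.022, 0],
    [0.018, 0, -0.029, 0],
    [0.025, 0, -0.036, 0],
    [0.032, 0, -0.044, 0],
    [0.039, 0, -0.051, 0],
    [0.039, 0, -0.051, 0],
  ],
  fingers=0.161,
)

```text
t: 9.45
ee_pos: [0.4842, -0.3272, 0.1171]
ee_rot: [3.057, 0.721, 0.002]
ft_force: [-0.1, 0.9, -0.7]
finger_gap: 0.161
grip_force: 7.1
```

Call:
arm_command(
  rows=[
    [0, 0, 0, 0],
    [0, 0, 0, 0],
    [0, 0, 0, 0],
    [0, 0, -0.002, 0],
    [0, 0, -0.007, 0],
    [0, 0, -0.015, 0],
    [0, 0, -0.025, 0],
    [0, 0, -0.035, 0],
  ],
  fingers=0,
  newtons=70,
)

```text
t: 10.45
ee_pos: [0.4832, -0.3273, 0.1522]
ee_rot: [3.058, 0.72, 0.0]
ft_force: [0.3, 0.3, -2.1]
finger_gap: 0.151
grip_force: 68.2
```

```bash
python3 - <<'E'
from m import *
s=robot.state();print(s["moment"],s["ft_force"],s["grip_force"],s["finger_gap"],s["ee_pos"])
c=shot("side")
cv2.imwrite("pics/s3.png",cv2.resize(c["color"][80:220,310:460,::-1],None,fx=4,fy=4))
E
```

```text
[-0.0478941   0.1671013   0.05888714] [ 0.290094    0.26172775 -2.13828511] 68.22826623916626 0.15132687607115383 [ 0.48317501 -0.32731079  0.15220673]
```

View pics/s3.png

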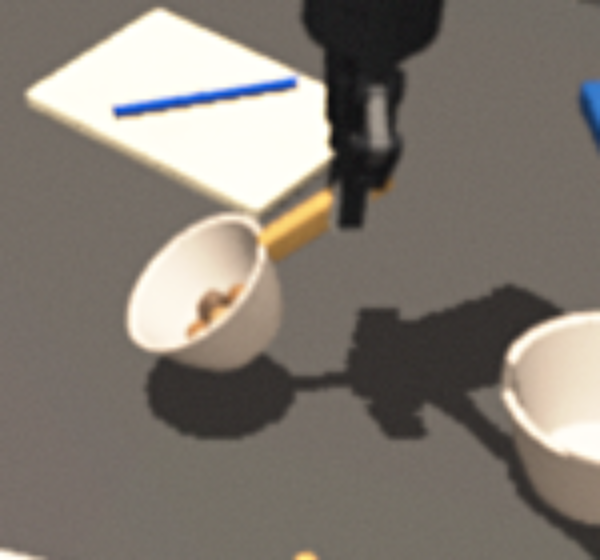

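The picture shows the bowl held at about 35° with the pebbles inside (around (215,305)). Next I carry it over the funnel.

Call:
arm_command(
  rows=[
    [0, 0, -0.015, 0],
    [0, 0, -0.045, 0],
    [0, 0, -0.08, 0],
    [0.015, -0.01, -0.11, 0],
    [0.045, -0.032, -0.135, 0],
    [0.08, -0.057, -0.15, 0],
    [0.115, -0.082, -0.155, 0],
    [0.15, -0.107, -0.155, 0],
  ],
)

```text
t: 11.5
ee_pos: [0.5702, -0.1633, 0.308]
ee_rot: [3.057, 0.72, 0.003]
ft_force: [0.3, -1.2, -1.6]
finger_gap: 0.154
grip_force: 68.5
```

Call:
arm_command(
  rows=[
    [0.035, -0.025, 0, 0],
    [0.07, -0.05, 0, 0],
    [0.1, -0.072, 0, 0],
    [0.125, -0.09, 0, 0],
    [0.14, -0.1, 0, 0],
    [0.148, -0.106, 0, 0],
    [0.148, -0.106, 0, 0],
    [0.148, -0.106, 0, 0],
  ],
)

```text
t: 12.5
ee_pos: [0.6543, -0.0046, 0.3065]
ee_rot: [3.058, 0.719, -0.001]
ft_force: [0.2, 0.3, -1.4]
finger_gap: 0.153
grip_force: 68.5
```

```bash
python3 - <<'E'
from m import *
s=robot.state();print(s["moment"],s["ft_force"],s["grip_force"],s["finger_gap"])
rel([.654,-.003,.305],26.6)
c=shot("side")
cv2.imwrite("pics/s4.png",cv2.resize(c["color"][60:300,150:400,::-1],None,fx=2.4,fy=2.4))
E
```

```text
[-0.07092261  0.13884969  0.01266771] [ 0.17015252  0.30351473 -1.42052077] 68.50659370422363 0.1529974304201136
ee [ 0.6543 -0.0046  0.3065] R [[0.895, 0.446, -0.0], [0.446, -0.895, -0.001], [-0.001, 0.0, -1.0]] rel [ 0.0004 -0.0016  0.0015] twist [ 3.139e+00 -2.000e-03] q [-0.11  0.38  1.21 -0.    1.55  1.  ] gap 0.1529974304201136 t 12.5
```

View pics/s4.png

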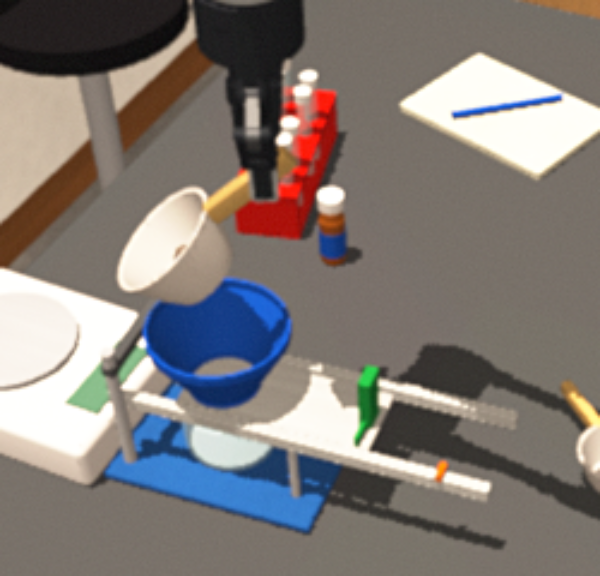

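The bowl now hangs over the funnel mouth, with its nose towards the far side. I'll relax the grip in steps.

Call:
arm_command(
  rows=[
    [0, 0, 0, 0],
    [0, 0, 0, 0],
    [0, 0, 0, 0],
    [0, 0, 0, 0],
    [0, 0, 0, 0],
    [0, 0, 0, 0],
    [0, 0, 0, 0],
    [0, 0, 0, 0],
  ],
  fingers=0.16,
  newtons=20,
)

```text
t: 13.55
ee_pos: [0.6547, -0.0036, 0.3064]
ee_rot: [-3.058, -0.721, -0.0]
ft_force: [-0.0, -0.2, -2.4]
finger_gap: 0.156
grip_force: 16.6
```

Call:
arm_command(
  rows=[
    [0, 0, 0, 0],
    [0, 0, 0, 0],
    [0, 0, 0, 0],
    [0, 0, 0, 0],
    [0, 0, 0, 0],
    [0, 0, 0, 0],
    [0, 0, 0, 0],
    [0, 0, 0, 0],
  ],
  fingers=0.162,
)

```text
t: 14.55
ee_pos: [0.6547, -0.0036, 0.3064]
ee_rot: [-3.058, -0.72, -0.0]
ft_force: [-0.6, 0.4, -2.3]
finger_gap: 0.164
grip_force: 8.7
```

```bash
python3 - <<'E'
from m import *
s=robot.state();print(s["moment"],s["ft_force"],s["grip_force"],s["finger_gap"])
c=shot("side",'pics/x.png');w=mask(c,(0,0,100),(180,60,255),(190,130,260,200));k=big(w);print(cv2.fitEllipse(k),cv2.boundingRect(k))
E
```

```text
[-0.01135425  0.02978265  0.02991523] [-0.64322436  0.37774288 -2.32203767] 8.678891658782959 0.16422390921417662
((220.7170867919922, 163.50428771972656), (74.03538513183594, 77.5723876953125), 116.27191162109375) (190, 130, 70, 70)
```

```bash
python3 - <<'E'
from h import *
a=shot("side");b=shot("top")
cv2.imwrite("pics/s5.png",np.hstack([cv2.resize(a["color"][70:270,170:340,::-1],None,fx=2.3,fy=2.3),cv2.resize(b["color"][80:280,240:410,::-1],None,fx=2.3,fy=2.3)]))
E
```

```text
(no output)
```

View pics/s5.png

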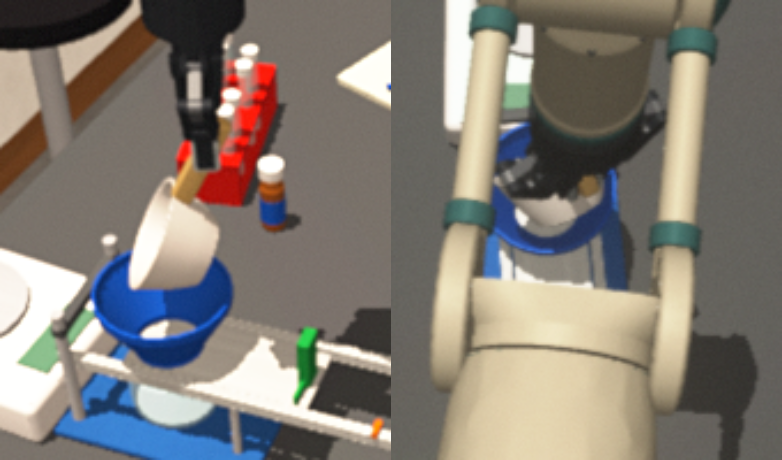

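The bowl has pivoted in a controlled way to about 65°, with its lip over the funnel centre. I'll lower the lip into the funnel and push it against the far inner wall to tip it further.

Call:
arm_command(
  rows=[
    [0, 0, 0.01, 0],
    [0, 0, 0.02, 0],
    [0, 0, 0.03, 0],
    [0.01, 0, 0.03, 0],
    [0.02, 0, 0.03, 0],
    [0.03, 0, 0.028, 0],
    [0.037, 0, 0.025, 0],
    [0.044, 0, 0.022, 0],
  ],
)

```text
t: 15.7
ee_pos: [0.6945, 0.0163, 0.2847]
ee_rot: [3.058, 0.721, -0.0]
ft_force: [-1.0, 0.6, -2.3]
finger_gap: 0.164
grip_force: 8.8
```

```bash
python3 - <<'E'
from h import *
s=robot.state();print(s["moment"],s["ft_force"],s["grip_force"],s["finger_gap"],s["ee_pos"])
a=shot("side");b=shot("top")
cv2.imwrite("pics/s6.png",np.hstack([cv2.resize(a["color"][70:270,170:340,::-1],None,fx=2.3,fy=2.3),cv2.resize(b["color"][80:280,240:410,::-1],None,fx=2.3,fy=2.3)]))
E
```

```text
[-0.10400908  0.20026109 -0.03725553] [-0.97605477  0.55960848 -2.27799777] 8.80903109908104 0.1637515474494979 [0.69448683 0.01630356 0.28471687]
```

View pics/s6.png

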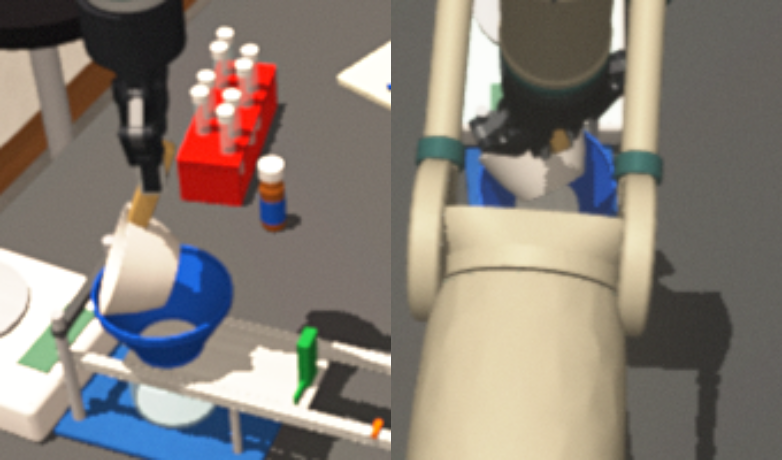

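The lip is against the far funnel wall and the tilt is now about 75°. I'll push further, then back off.

Call:
arm_command(
  rows=[
    [0.006, 0, -0.002, 0],
    [0.012, 0, -0.004, 0],
    [0.018, 0, -0.006, 0],
    [0.024, 0, -0.008, 0],
    [0.028, 0, -0.009, 0],
    [0.028, 0, -0.009, 0],
    [0.01, 0, -0.009, 0],
    [-0.01, 0, -0.009, 0],
  ],
)

```text
t: 16.8
ee_pos: [0.6851, 0.0116, 0.2929]
ee_rot: [-3.058, -0.721, -0.001]
ft_force: [-0.3, -0.4, -1.4]
finger_gap: 0.164
grip_force: 9.0
```

Call:
arm_command(
  rows=[
    [-0.01, 0, 0, 0],
    [-0.015, 0, 0, 0],
    [-0.015, 0, 0, 0],
    [-0.015, 0, 0, 0],
    [-0.015, 0, 0, 0],
    [-0.015, 0, 0, 0],
    [-0.015, 0, 0, 0],
    [-0.015, 0, 0, 0],
  ],
)

```text
t: 17.8
ee_pos: [0.6718, 0.0049, 0.2934]
ee_rot: [-3.058, -0.721, -0.0]
ft_force: [-0.0, 0.1, -0.9]
finger_gap: 0.159
grip_force: 9.0
```

```bash
python3 - <<'E'
from h import *
s=robot.state();print(s["moment"],s["ft_force"],s["grip_force"],s["finger_gap"],s["ee_pos"])
a=shot("side");b=shot("top")
cv2.imwrite("pics/s7.png",np.hstack([cv2.resize(a["color"][70:270,170:340,::-1],None,fx=2.3,fy=2.3),cv2.resize(b["color"][80:280,240:410,::-1],None,fx=2.3,fy=2.3)]))
E
```

```text
[-0.01281302  0.00799721  0.00970594] [-0.00121693  0.06609881 -0.89576593] 9.046781659126282 0.1590782355666301 [0.67178741 0.00493297 0.29337309]
```

View pics/s7.png

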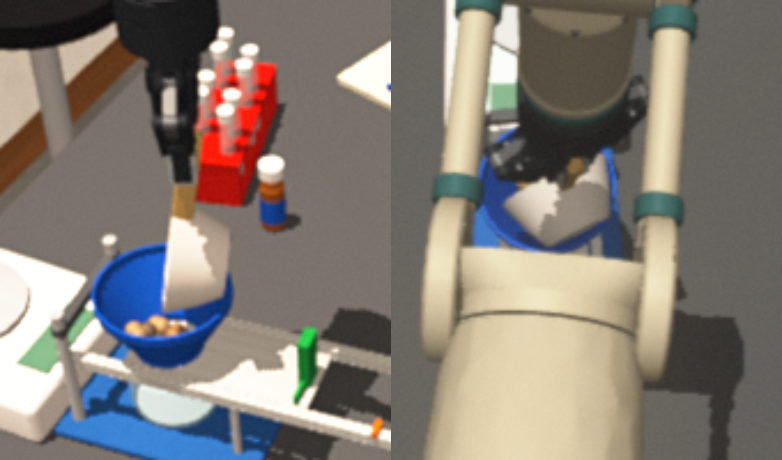

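The picture shows the bowl at about 90° and pebbles in the funnel (around (150,325)). I'll grip firmly, lift clear and check that all six are there.

Call:
arm_command(
  rows=[
    [0, 0, 0, 0],
    [0, 0, 0, 0],
    [0, 0, -0.005, 0],
    [0, 0, -0.02, 0],
    [0, 0, -0.04, 0],
    [0, 0, -0.06, 0],
    [0, 0, -0.07, 0],
    [0, 0, -0.07, 0],
  ],
  fingers=0,
  newtons=60,
)

```text
t: 18.9
ee_pos: [0.6721, 0.0049, 0.3647]
ee_rot: [3.057, 0.72, 0.004]
ft_force: [-0.0, -0.2, -2.5]
finger_gap: 0.157
grip_force: 58.5
```

Call:
arm_command(
  rows=[
    [0, 0.02, 0, 0],
    [-0.02, 0.06, 0, 0],
    [-0.05, 0.1, 0, 0],
    [-0.09, 0.14, 0, 0],
    [-0.125, 0.17, 0, 0],
    [-0.15, 0.195, 0, 0],
    [-0.17, 0.21, 0, 0],
    [-0.17, 0.21, 0, 0],
  ],
)

```text
t: 19.9
ee_pos: [0.6124, -0.262, 0.362]
ee_rot: [-3.059, -0.714, 0.003]
ft_force: [0.2, 0.6, -1.1]
finger_gap: 0.152
grip_force: 58.7
```

```bash
python3 - <<'E'
from h import *
s=robot.state();print(s["moment"],s["ft_force"],s["grip_force"],s["finger_gap"],s["ee_pos"])
a=shot("side");b=shot("top")
cv2.imwrite("pics/s8.png",np.hstack([cv2.resize(a["color"][60:260,190:400,::-1],None,fx=2.5,fy=2.5)[:, :380],cv2.resize(b["color"][120:210,265:345,::-1],(410,500))]))
cv2.imwrite("pics/s8full.png",a["color"][:,:,::-1])
E
```

```text
[ 0.00535314  0.02895489 -0.00594151] [ 0.23518949  0.56531098 -1.11146445] 58.659780621528625 0.15205792297331056 [ 0.61237495 -0.26199697  0.3620419 ]
```

View pics/s8.png

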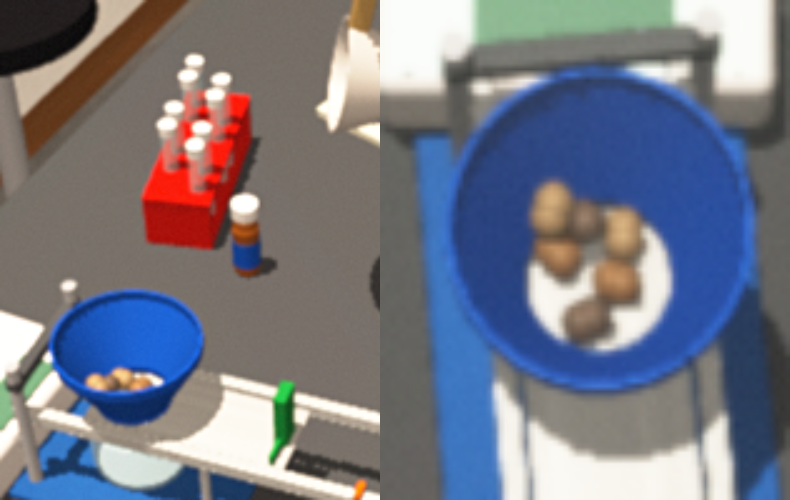

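All six pebbles lie in the funnel: the right half shows them around (590,260), and the side view agrees. Next I lower the bowl to the bench and roll it upright along the arc.

Call:
arm_command(
  rows=[
    [-0.003, 0.001, 0.02, 0],
    [-0.006, 0.002, 0.06, 0],
    [-0.01, 0.003, 0.1, 0],
    [-0.0117, 0.003, 0.135, 0],
    [-0.0117, 0.003, 0.16, 0],
    [-0.0117, 0.003, 0.175, 0],
    [-0.0117, 0.003, 0.182, 0],
    [-0.0117, 0.003, 0.182, 0],
  ],
)

```text
t: 21.0
ee_pos: [0.6046, -0.2666, 0.1816]
ee_rot: [3.058, 0.721, 0.001]
ft_force: [0.1, -0.8, -0.6]
finger_gap: 0.156
grip_force: 58.6
```

Call:
arm_command(
  rows=[
    [0, 0, 0, 0],
    [0, 0, 0, 0],
    [0, 0, 0.007, 0],
    [0, 0, 0.014, 0],
    [0, 0, 0.02, 0],
    [-0.009, 0, 0.022, 0],
    [-0.018, 0, 0.0235, 0],
    [-0.028, 0, 0.025, 0],
  ],
  fingers=0.16,
  newtons=20,
)

```text
t: 22.0
ee_pos: [0.5785, -0.2798, 0.1565]
ee_rot: [3.058, 0.72, 0.0]
ft_force: [-0.8, -0.9, -1.1]
finger_gap: 0.158
grip_force: 18.6
```

```bash
python3 - <<'E'
from h import *
s=robot.state();print(s["moment"],s["ft_force"],s["grip_force"],s["finger_gap"])
for X,Z in((12.6,156.8),(-14,147),(-142,42)): rel(np.r_[np.array([.5675,-.2875])+X/1000*np.array([.895,.446]),Z/1000-.002],26.5)
E
```

```text
[ 0.00985615 -0.01410342 -0.01729264] [-0.76796815 -0.93150923 -1.10276632] 18.626964390277863 0.15821948759100865
ee [ 0.5785 -0.2798  0.1565] R [[0.895, 0.446, 0.0], [0.446, -0.895, -0.0], [0.0, 0.0, -1.0]] rel [-0.0007  0.002   0.0017] twist [-3.141  0.   ] q [-0.56  0.44  1.49 -0.    1.21  0.55] gap 0.15821948759100865 t 22.0
ee [ 0.5785 -0.2798  0.1565] R [[0.895, 0.446, 0.0], [0.446, -0.895, -0.0], [0.0, 0.0, -1.0]] rel [-0.0273  0.002   0.0115] twist [-3.141  0.   ] q [-0.56  0.44  1.49 -0.    1.21  0.55] gap 0.15821948759100865 t 22.0
ee [ 0.5785 -0.2798  0.1565] R [[0.895, 0.446, 0.0], [0.446, -0.895, -0.0], [0.0, 0.0, -1.0]] rel [-0.1553  0.0019  0.1165] twist [-3.141  0.   ] q [-0.56  0.44  1.49 -0.    1.21  0.55] gap 0.15821948759100865 t 22.0
```

Call:
arm_command(
  rows=[
    [-0.01, 0, 0.005, 0],
    [-0.019, 0, 0.009, 0],
    [-0.028, 0, 0.0125, 0],
    [-0.038, 0, 0.0145, 0],
    [-0.05, 0, 0.0175, 0],
    [-0.062, 0, 0.0215, 0],
    [-0.074, 0, 0.026, 0],
    [-0.085, 0, 0.031, 0],
  ],
  fingers=0.162,
)

```text
t: 23.0
ee_pos: [0.5023, -0.3182, 0.1259]
ee_rot: [3.056, 0.72, 0.0]
ft_force: [-1.2, 0.3, 4.9]
finger_gap: 0.166
grip_force: 9.0
```

```bash
cat > look.py <<'E'
from m import *
s=robot.state();print(s["t"],s["moment"].round(3),s["ft_force"].round(2),s["grip_force"],s["finger_gap"],s["ee_pos"])
c=shot("side")
h=mask(c,(12,90,90),(28,255,255),(330,60,460,200));k=big(h);r=cv2.minAreaRect(k);print("handle px",r)
w=mask(c,(0,0,110),(180,70,255),(320,100,410,200));k=big(w);print("bowl box",cv2.boundingRect(k),cv2.fitEllipse(k))
E
python3 look.py
```

```text
23.0 [ 0.033  0.128 -0.02 ] [-1.21  0.27  4.93] 9.016811549663544 0.1658716407134322 [ 0.50227195 -0.31815532  0.125892  ]
handle px ((426.8108215332031, 66.13514709472656), (18.412687301635742, 15.45350456237793), 9.462322235107422)
bowl box (320, 100, 90, 100) ((361.06451416015625, 149.19912719726562), (102.37704467773438, 105.33598327636719), 136.87893676757812)
```

Call:
arm_command(
  rows=[
    [-0.012, 0, 0.007, 0],
    [-0.024, 0, 0.015, 0],
    [-0.035, 0, 0.026, 0],
    [-0.045, 0, 0.037, 0],
    [-0.053, 0, 0.049, 0],
    [-0.0605, 0, 0.061, 0],
    [-0.066, 0, 0.074, 0],
    [-0.07, 0, 0.084, 0],
  ],
)

```text
t: 24.05
ee_pos: [0.4403, -0.3484, 0.0402]
ee_rot: [-3.057, -0.72, -0.0]
ft_force: [-2.0, -1.9, 2.9]
finger_gap: 0.161
grip_force: 8.0
```

```bash
cat > look.py <<'E'
from m import *
s=robot.state();print(s["t"],s["moment"].round(3),s["ft_force"].round(2),s["grip_force"],s["finger_gap"],s["ee_pos"])
c=shot("side")
h=mask(c,(12,90,90),(28,255,255),(340,135,440,190));k=big(h);print("handle px",cv2.minAreaRect(k))
w=mask(c,(0,0,110),(180,70,255),(330,140,400,200));k=big(w);print("bowl box",cv2.boundingRect(k),"rim",rim(c,k[k[:,0,1]<cv2.boundingRect(k)[1]+22],.05))
E
python3 look.py
```

```text
24.05 [-0.296  0.262 -0.02 ] [-1.99 -1.89  2.86] 8.020904213190079 0.16093890790912696 [ 0.44031287 -0.34835489  0.04015102]
handle px ((400.0, 165.0), (8.0, 16.0), 90.0)
bowl box (330, 140, 70, 60) rim (array([ 0.56827329, -0.35445777]), np.float64(0.0942043217931219), np.float64(0.010534168894406323))
```

Call:
arm_command(
  rows=[
    [0, 0, 0, 0],
    [0, 0, 0, 0],
    [0, 0, 0, 0],
    [0, 0, 0, 0],
    [0, 0, 0, 0],
    [0, 0, 0, 0],
    [0, 0, 0, 0],
    [0, 0, 0, 0],
  ],
  fingers=0.5,
)

```text
t: 25.1
ee_pos: [0.4405, -0.3485, 0.0413]
ee_rot: [-3.058, -0.72, -0.0]
ft_force: [0.1, 0.3, 0.1]
finger_gap: 0.5
grip_force: 0.0
```

Call:
arm_command(
  rows=[
    [0, 0, -0.02, 0],
    [0, 0, -0.05, 0],
    [0, 0, -0.09, 0],
    [0, 0, -0.14, 0],
    [0, 0, -0.18, 0],
    [-0.02, 0, -0.18, 0],
    [-0.04, 0, -0.18, 0],
    [-0.04, 0, -0.18, 0],
  ],
  fingers=0.5,
)

```text
t: 26.1
ee_pos: [0.4025, -0.3663, 0.2198]
ee_rot: [-3.056, -0.716, 0.003]
ft_force: [-0.4, 0.2, -0.2]
finger_gap: 0.498
grip_force: 0.0
```

```bash
python3 - <<'E'
from m import *
s=robot.state();print(s["t"],s["moment"].round(3),s["ft_force"].round(2),s["grip_force"],s["finger_gap"],s["ee_pos"])
c=shot("top");d=shot("side","pics/z.png");cv2.imwrite("pics/zt.png",c["color"][:,:,::-1])
w=mask(c,(0,0,120),(180,70,255),(415,205,495,285));k=big(w);print("bowl top",rim(c,k,.05),cv2.boundingRect(k))
h=mask(c,(12,90,90),(28,255,255),(430,245,510,320));k=big(h);r=cv2.minAreaRect(k);print("handle",r,onz(c,*r[0],.047))
w=mask(d,(0,0,110),(180,70,255),(335,140,400,200));k=big(w);print("side",cv2.boundingRect(k),rim(d,k[k[:,0,1]<175],.05))
rel([.566,.0081,.25],5.1)
p=mask(c,(5,60,40),(25,220,230),(285,140,335,190));print("pebble px",(p>0).sum())
g=mask(c,(50,120,50),(75,255,255),(295,215,325,240));q=np.argwhere(g)[:,::-1];print("green",q.min(0),q.max(0),q.mean(0))
E
```

```text
26.1 [ 0.005 -0.011  0.015] [-0.4   0.15 -0.18] 0.0 0.4983851896362009 [ 0.40249427 -0.36628458  0.21975684]
bowl top (array([ 0.52848177, -0.3066978 ]), np.float64(0.05086361791088114), np.float64(0.0007001337752420775)) (434, 228, 46, 46)
handle ((475.7877502441406, 287.1179504394531), (39.4342041015625, 7.673157215118408), 60.945396423339844) [ 0.44824375 -0.34561726  0.047     ]
side (335, 140, 65, 60) (array([ 0.54846256, -0.32850405]), np.float64(0.10374179109012104), np.float64(0.0034581870442330076))
ee [ 0.404  -0.3661  0.2201] R [[0.895, 0.445, -0.001], [0.445, -0.895, 0.002], [0.0, -0.003, -1.0]] rel [ 0.3117 -0.263  -0.0292] twist [-2.769  0.372] q [-0.86  0.25  1.61  0.    1.28  0.24] gap 0.5011584944106655 t 26.2
pebble px 323
green [299 224] [318 232] [311.86956522 227.46376812]
```

Call:
arm_command(
  rows=[
    [0.03, -0.025, -0.02, 0.047],
    [0.08, -0.067, -0.03, 0.1],
    [0.125, -0.105, -0.03, 0.15],
    [0.17, -0.143, -0.03, 0.2],
    [0.215, -0.181, -0.03, 0.25],
    [0.255, -0.215, -0.03, 0.3],
    [0.29, -0.245, -0.03, 0.34],
    [0.3117, -0.263, -0.03, 0.372],
  ],
  fingers=0.6,
)

```text
t: 27.2
ee_pos: [0.5667, 0.011, 0.2504]
ee_rot: [-3.137, -0.145, 0.002]
ft_force: [0.3, -0.1, -0.5]
finger_gap: 0.599
grip_force: 0.0
```

```bash
python3 - <<'E'
from m import *
rel([.5645,.0073,.12],5.1)
E
```

```text
ee [0.5667 0.011  0.2504] R [[0.996, 0.092, -0.001], [0.092, -0.996, 0.001], [-0.001, -0.001, -1.0]] rel [-0.0024  0.0036  0.1304] twist [-3.138e+00  3.000e-03] q [-0.1   0.26  1.52  0.    1.36  1.37] gap 0.5992658197713994 t 27.2
```

Call:
arm_command(
  rows=[
    [-0.002, 0.001, 0, 0],
    [-0.002, 0.001, 0.03, 0],
    [-0.002, 0.001, 0.06, 0],
    [-0.002, 0.001, 0.09, 0],
    [-0.002, 0.001, 0.11, 0],
    [-0.002, 0.001, 0.125, 0],
    [-0.002, 0.001, 0.13, 0],
    [-0.002, 0.001, 0.13, 0],
  ],
)

```text
t: 28.2
ee_pos: [0.5644, 0.0067, 0.1214]
ee_rot: [3.138, 0.142, 0.0]
ft_force: [-0.5, 0.5, -0.1]
finger_gap: 0.598
grip_force: 0.0
```

```bash
python3 - <<'E'
from m import *
rel([.5645,.0073,.12],5.1)
s=robot.state();print(s["ft_force"])
c=shot("side")
gs=mask(c,(50,120,50),(75,255,255),(290,200,320,250));q=np.argwhere(gs)[:,::-1];print("green side",q.min(0),q.max(0),len(q))
E
```

```text
ee [0.5644 0.0067 0.1214] R [[0.996, 0.09, 0.0], [0.09, -0.996, -0.0], [0.0, 0.0, -1.0]] rel [ 0.0002 -0.0006  0.0014] twist [-3.14e+00  2.00e-03] q [-0.11  0.36  1.72 -0.    1.06  1.37] gap 0.5983653363198816 t 28.2
[-0.52795274  0.49512507 -0.06323403]
green side [298 215] [307 244] 58
```

Call:
arm_command(
  rows=[
    [0, 0, 0, 0],
    [0, 0, 0, 0],
    [0, 0, 0, 0],
    [0, 0, 0, 0],
    [0, 0, 0, 0],
    [0, 0, 0, 0],
    [0, 0, 0, 0],
    [0, 0, 0, 0],
  ],
  fingers=0,
  newtons=60,
)

```text
t: 29.25
ee_pos: [0.5647, 0.0076, 0.1224]
ee_rot: [-3.137, -0.142, -0.003]
ft_force: [-0.6, 2.8, 6.3]
finger_gap: 0.269
grip_force: 59.4
```

Call:
arm_command(
  rows=[
    [-0.005, 0, 0, 0],
    [-0.015, 0, 0, 0],
    [-0.027, 0, 0, 0],
    [-0.039, 0, 0, 0],
    [-0.051, 0, 0, 0],
    [-0.061, 0, 0, 0],
    [-0.07, 0, 0, 0],
    [-0.075, 0, 0, 0],
  ],
)

```text
t: 30.25
ee_pos: [0.4925, 0.001, 0.1224]
ee_rot: [-3.137, -0.141, -0.012]
ft_force: [6.4, 6.0, 1.2]
finger_gap: 0.268
grip_force: 59.0
```

```bash
python3 - <<'E'
from m import *
rel([.5645,.0073,.12],5.1)
s=robot.state();print(s["ft_force"],s["grip_force"])
c=shot("side","pics/e.png");t=shot("top","pics/et.png")
gs=mask(c,(50,100,40),(75,255,255),(300,190,400,290));q=np.argwhere(gs)[:,::-1];print("green side",q.min(0),q.max(0),len(q))
for r in range(q[:,1].max()-9,q[:,1].max()+1):
  w=q[q[:,1]==r,0]
  if len(w): print(r,w.min(),w.max(),onz(c,w.mean(),r,.085).round(4))
o=mask(c,(3,150,100),(20,255,255),(315,235,350,280));p=np.argwhere(o)[:,::-1];print("or",p.min(0),p.max(0),onz(c,*p.mean(0),.094))
g=mask(t,(50,100,40),(75,255,255),(280,240,330,290));q=np.argwhere(g)[:,::-1];print("top green",len(q),q.tolist()[:30])
u=np.array([.996,.0885]);S=np.array([.699,.0193])
for x in(-.2126,): 
  for off in(-.006,0,.006):
    print("expected marker/pointer px side",proj(c,np.r_[S+(x+off)*u+.03*np.array([-.0885,.996]),.087]))
E
```

```text
ee [0.4925 0.001  0.1224] R [[0.996, 0.09, 0.008], [0.09, -0.996, 0.002], [0.008, -0.001, -1.0]] rel [0.0723 0.0002 0.003 ] twist [-3.141e+00  1.000e-03] q [-0.14  0.26  1.88  0.    1.    1.34] gap 0.268237176122021 t 30.25
[6.40555185 5.98548646 1.18191391] 59.0037202835083
green side [332 224] [338 252] 34
243 334 337 [0.4952 0.0023 0.085 ]
244 334 338 [0.4932 0.0044 0.085 ]
245 334 338 [0.4922 0.0069 0.085 ]
246 334 338 [0.4911 0.0094 0.085 ]
247 334 336 [0.4919 0.0127 0.085 ]
248 334 335 [0.4918 0.0156 0.085 ]
249 333 334 [0.4926 0.0189 0.085 ]
250 333 334 [0.4915 0.0214 0.085 ]
251 333 333 [0.4914 0.0242 0.085 ]
252 332 332 [0.4922 0.0275 0.085 ]
or [332 252] [335 260] [0.48250863 0.04325425 0.094     ]
top green 0 []
expected marker/pointer px side [[337.83680868 254.26314365]]
expected marker/pointer px side [[334.96350606 253.51640289]]
expected marker/pointer px side [[332.09707209 252.77144722]]
```

Call:
arm_command(
  rows=[
    [-0.002, 0, 0, 0],
    [-0.004, 0, 0, 0],
    [-0.005, 0, 0, 0],
    [-0.005, 0, 0, 0],
    [-0.005, 0, 0, 0],
    [-0.005, 0, 0, 0],
    [-0.005, 0, 0, 0],
    [-0.005, 0, 0, 0],
  ],
)

```text
t: 31.35
ee_pos: [0.4879, 0.0006, 0.1224]
ee_rot: [-3.137, -0.141, -0.012]
ft_force: [5.6, 7.1, 2.1]
finger_gap: 0.267
grip_force: 59.0
```

```bash
cat > fin.py <<'E'
from m import *
rel([.5645,.0073,.12],5.1)
s=robot.state();print(s["ft_force"],s["grip_force"])
S=np.array([.699,.0193]);u=np.array([.996,.0885]);sx=lambda P:round(float((P[:2]-S)@u),4)
c=shot("side");t=shot("top")
gs=mask(c,(50,100,40),(75,255,255),(300,190,400,290));q=np.argwhere(gs)[:,::-1]
for r in range(q[:,1].max()-5,q[:,1].max()+1):
  w=q[q[:,1]==r,0]
  if len(w): print(r,w.min(),w.max(),sx(onz(c,w.mean(),r,.085)),sx(onz(c,w.mean(),r,.087)))
o=mask(c,(3,150,100),(20,255,255),(315,235,350,280));p=np.argwhere(o)[:,::-1];print("or",p.tolist(),[sx(onz(c,*p.mean(0),z)) for z in(.09,.092,.094,.096)])
g=mask(c,(5,60,40),(25,220,230),(190,195,280,260));k=np.argwhere(g)[:,::-1];print("brown side",len(k),k.min(0),k.max(0)) if len(k) else print("none")
print("jar px floor/rim",proj(c,[[.699,.0193,.014],[.699,.0193,.064],[.699,.0193,.085]]))
E
python3 fin.py
```

```text
ee [0.4879 0.0006 0.1224] R [[0.996, 0.09, 0.008], [0.09, -0.996, 0.002], [0.008, -0.001, -1.0]] rel [0.0769 0.0002 0.003 ] twist [-3.141e+00  1.000e-03] q [-0.14  0.25  1.88  0.    1.    1.34] gap 0.26742087236624984 t 31.35
[5.63348516 7.13414496 2.06744913] 59.001814126968384
246 336 340 -0.2117 -0.2122
247 336 339 -0.2116 -0.2121
248 336 337 -0.2105 -0.211
249 336 337 -0.2113 -0.2118
250 336 336 -0.2112 -0.2117
251 335 336 -0.2111 -0.2115
or [[334, 253], [335, 253], [333, 254], [334, 254], [335, 254], [333, 255], [334, 255], [335, 255], [333, 256], [334, 256], [335, 256], [332, 257], [333, 257], [334, 257], [332, 258], [333, 258], [334, 258], [332, 259], [333, 259], [332, 260], [333, 260]] [-0.2128, -0.2133, -0.2138, -0.2143]
brown side 65 [207 201] [254 249]
jar px floor/rim [[246.69743278 241.62176094]
 [244.47871863 225.96583391]
 [243.50448748 219.09136035]]
```

Call:
arm_command(
  rows=[
    [-0.001, 0, 0, 0],
    [-0.0018, 0, 0, 0],
    [-0.0018, 0, 0, 0],
    [-0.0018, 0, 0, 0],
    [-0.0018, 0, 0, 0],
    [-0.0018, 0, 0, 0],
    [-0.0018, 0, 0, 0],
    [-0.0018, 0, 0, 0],
  ],
)

```text
t: 32.45
ee_pos: [0.4863, 0.0005, 0.1224]
ee_rot: [-3.137, -0.141, -0.012]
ft_force: [5.8, 6.0, 1.3]
finger_gap: 0.269
grip_force: 59.0
```

```bash
cat >> fin.py <<'E'
def clus(im,box,name):
    n,l,st,ce=cv2.connectedComponentsWithStats(mask(im,(5,50,40),(25,220,240),box));print(name,[(st[i,4],ce[i].round().tolist()) for i in range(1,n) if st[i,4]>2])
clus(c,(190,185,300,275),"side");clus(t,(275,125,345,200),"top")
e=cv2.imread("pics/s8full.png")[:,:,::-1];clus({"color":e},(190,185,300,275),"side before")
print("funnel interior mean top",t["color"][160:180:4,300:316:4].mean((0,1)))
w=mask(t,(0,0,120),(180,70,255),(415,205,495,285));print("bowl",rim(t,big(w),.05))
E
python3 fin.py
```

```text
ee [0.4863 0.0005 0.1224] R [[0.996, 0.09, 0.008], [0.09, -0.996, 0.002], [0.008, -0.001, -1.0]] rel [0.0785 0.0002 0.003 ] twist [-3.141e+00  1.000e-03] q [-0.14  0.25  1.89  0.    1.    1.33] gap 0.2689342683274017 t 32.45
[5.83408994 5.9789199  1.26791748] 58.992401361465454
246 337 341 -0.2137 -0.2141
247 337 340 -0.2135 -0.214
248 336 338 -0.2115 -0.212
249 336 337 -0.2113 -0.2118
250 336 337 -0.2121 -0.2126
251 336 337 -0.213 -0.2134
or [[335, 252], [334, 253], [335, 253], [336, 253], [333, 254], [334, 254], [335, 254], [333, 255], [334, 255], [335, 255], [333, 256], [334, 256], [335, 256], [332, 257], [333, 257], [334, 257], [332, 258], [333, 258], [334, 258], [332, 259], [333, 259], [332, 260], [333, 260]] [-0.2129, -0.2133, -0.2138, -0.2143]
brown side 70 [234 228] [254 249]
jar px floor/rim [[246.69743278 241.62176094]
 [244.47871863 225.96583391]
 [243.50448748 219.09136035]]
side [(np.int32(56), [214.0, 219.0]), (np.int32(3), [205.0, 223.0]), (np.int32(14), [237.0, 231.0]), (np.int32(48), [250.0, 232.0]), (np.int32(18), [206.0, 233.0]), (np.int32(92), [193.0, 247.0]), (np.int32(54), [236.0, 244.0])]
top [(np.int32(83), [306.0, 167.0]), (np.int32(51), [315.0, 175.0]), (np.int32(17), [297.0, 174.0])]
side before [(np.int32(4), [207.0, 200.0]), (np.int32(110), [239.0, 212.0]), (np.int32(3), [226.0, 214.0]), (np.int32(59), [214.0, 219.0]), (np.int32(7), [226.0, 225.0]), (np.int32(20), [205.0, 233.0]), (np.int32(3), [217.0, 231.0]), (np.int32(93), [194.0, 246.0])]
funnel interior mean top [115.7  121.15 122.25]
bowl (array([ 0.5286536 , -0.30680989]), np.float64(0.051012584028469775), np.float64(0.0007718019526925524))
```

```bash
python3 - <<'E'
from m import *
t=shot("top");c=shot("side");n=lambda z,r,im:proj(im,[[.699+r*np.cos(a),.0193+r*np.sin(a),z] for a in np.linspace(0,6.28,40)]).astype(np.int32)
for im,nm in((t,"top"),(c,"side")):
    A=np.zeros((480,640),np.uint8);cv2.fillPoly(A,[n(.15,.056,im)],255);B=A.copy();cv2.fillPoly(B,[n(.087,.031,im)],0)
    blue=cv2.inRange(cv2.cvtColor(im["color"],cv2.COLOR_RGB2HSV),(100,100,20),(135,255,255));m=B&~blue
    k,l,st,ce=cv2.connectedComponentsWithStats(m);print(nm,(B>0).sum(),[(int(st[i,4]),ce[i].round().tolist(),im["color"][l==i].mean(0).round().tolist()) for i in range(1,k) if st[i,4]>3], proj(im,[[.699,.0193,.087],[.699,.0193,.02]]).round().tolist())
x=cv2.resize(t["color"][150:192,283:330],None,fx=1,fy=1);g=cv2.cvtColor(x,cv2.COLOR_RGB2HSV)
d=cv2.inRange(g,(0,0,0),(95,255,140))|cv2.inRange(g,(5,50,0),(25,255,255))
for r in d[::1]: print("".join("#" if v else "." for v in r))
E
```

```text
top 1651 [] [[307.0, 171.0], [307.0, 179.0]]
side 1541 [] [[243.0, 218.0], [246.0, 240.0]]
...............................................
...............................................
...............................................
...............................................
...............................................
...............................................
...............................................
...............................................
...............................................
...............................................
...............................................
...............................................
...............................................
..................###....#####.................
.................######.#######................
................###############................
................###############................
................###############................
................###############................
................###############................
................######...#####.....###.........
.
[... 306 characters left out ...]
.......#########............
..........................########.............
..........................#######..............
..........................######...............
..........................####.................
...............................................
..............................................#
.............................................##
.....#......................................###
.....##.....................................###
.....###....................................###
......###...................................###
.......##...................................###
........#............................#......###
........#......................############.###
```

```bash
python3 -c "
from plant import job
print(job.sign_off())"
```

```text
the job is handed in; nothing more can be done
None
```

I handed the job in with all six pebbles poured and dropped through to the jar, the bowl upright and let go, and the gripper holding the gate at the marker (within about 1 mm by camera); no verdict was returned.

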